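# Flip the packing bin's lid over and push the carton in

## Robot

A 6-joint arm with a two-finger parallel gripper is mounted at the origin on a cart in front of the work surface, level with it; the furniture and walls round the work are solid. World frame = base frame: x ahead of the robot, y to its left, z up, the work surface at z = 0. Lengths are in m, angles in rad, forces in N, time in s.
With the tool pointing down it reaches from about 0.275 to 1 m from the base axis. Payload 8.4 kg.
Tool frame: the origin (TCP) lies at the very end of the fingers, on their centre line; the grasp point (between the pads) lies 19 mm behind it; y points along the fingers, x is the direction in which the jaws open and shut, and the axes are right-handed (so a half turn about y gives the same grasp; the last joint's range is limited). The gripper opens to 85 mm and grips with 20 to 120 N. Pads are 22 mm wide; open, the fingers measure 114 mm over their backs; the gripper's body (76 mm by 85 mm) begins 54 mm behind the grasp point. The pads swing forward as they close: fully open they stand 13 mm farther back than shut.
Start: joints at [-1.298, 0.353, 1.633, -0, 1.155, -0.002], TCP at [0.17, -0.602, 0.231] pointing down, gripper open.
Joint ranges: [-2.63, 2.63], [-0.92, 2.1], [0.06, 2.66], [-1.3, 4.44], [0, 2.69], [-3.02, 3.02]. Speed limits (rad/s): [2.22, 2.22, 2.79, 3.14, 3.14, 3.14].

## Interface

Orientations are given as a rotation vector (axis times angle).
In Python, from bench import ctrl gives the robot as it stands. Calls block until the motion is done:
- ctrl.move_pose(position, orientation): joint-space move of the TCP to a pose.
- ctrl.move_linear(position, attitude=None, feed=0.15, contact_N=None): straight line of the TCP; attitude=None keeps the orientation; feed is the mean speed in m/s. With contact_N (N) it stops when the force on the tool has changed by that much, and returns True; else False.
- ctrl.move_joints(angles): joint-space move.
- ctrl.move_gripper(opening): opening from 0.0 (shut) to 1.0 (fully open); the grip force is fixed at half the most; returns when the fingers have stopped.
- ctrl.dwell(seconds).
- ctrl.inverse_kinematics(position, orientation): joint angles nearest the present ones, or None.
- ctrl.read_state(): the state.
- ctrl.get_image(name): name is "side" or "top"; returns a dict with "color" (420x560x3 uint8, red, green, blue), "fov_y" (degrees; the focal length in pixels is half the picture's height over the tangent of half this angle, whatever the lens; pixels are square), "cx", "cy" (the principal point, pixels), "D" ([k1, k2, p1, p2, k3] as OpenCV has them; the pictures are not rectified), "R" (3x3) and "t" (3): a world point X has camera coordinates R X + t. Camera axes: x right, y down, z forward; pixel columns grow to the right and rows downward; lengths in m; the calibration is good to about 2 mm. A picture is of the moment at which its call begins. There is no depth.
A pose or a line that the arm cannot do raises ctrl.IKError and nothing moves.
- ctrl.sign_off(): hands the job in, once; it reports no verdict.
The state is a dict: "clock": time; "qpos": joint angles; "qd": joint speeds; "joint_torque": joint torques, N m; "ee_pos": TCP position; "orientation": TCP orientation; "ft_force": force on the tool from outside, world axes, zero at the start; "wrist_torque": the same for the moment, N m; "opening": opening from 0.0 (shut) to 1.0 (fully open).
Only numpy, scipy, OpenCV 4.12 (cv2) and the standard library are available. Lean on these libraries where they do the work, as an engineer would, in place of code of your own. Each camera call takes 0.05 s, during which the arm holds its last target. There are 200 camera calls.

## Task

With a fingertip under its projecting lip, flip the hinged lid of the grey packing bin up and right over past upright, so that it stays open by itself. Then push the small cream carton along the plywood loading board with the fingers until it drops into the bin. Only push: do not pick the carton up, and leave the other things on the table where they are.

Things in the scene. Friction and masses are not known exactly. Their poses are not given: they have to be found in the camera images.
- station: Packing station fixed to the table: a grey bin with a lid, and a plywood loading board joined to one side. Origin: under the bin's centre, on the table; x runs from lip to hinge (ahead and right as the robot sees it), y from board to bin (ahead and left), z up; yaw -0.8 to -1.1 rad. Bin 140 (x) x 150 (y) x 80 mm high outside, walls and floor 4 mm.
- board_top (a point): Centre of the loading board's top, station (0, -155, 80) mm. The board, 140 (x) x 160 mm (y), is level with the bin's rim and ends at the bin's side wall, y = -75 mm; no sill between them. Two guide rails along y, 12 mm high, leave a channel 108 mm wide (x = -54 to 54 mm).
- lid_hinge (a point): Middle of the lid's hinge line, which runs along the station's y on the bin rim opposite the lip: station (70, 0, 80) mm.
- lid (a joint): Lid angle, rad: 0 shut, flat on the rim; 1.95 fully back against its stop, leaning away from the lip side. Free hinge (very slight friction): it falls shut below about 1.55 and falls back and stays open above about 1.6. Grey plate 140 x 150 x 5 mm, 0.18 kg; about 1 N at the lip lifts it.
- lid_lip (a point): Middle of the lower outer edge of the lip, 168 mm from the hinge. The lip is the lid's middle 90 mm of width carried on 28 mm beyond the bin's wall, 5 mm thick with a thin dark rubber bead (7 mm thick) along its edge; with the lid shut its underside is 80 mm above the table with free space beneath for a fingertip.
- carton: Small cream cardboard carton, 64 (x) x 81 (y) x 41 mm, 0.05 to 0.1 kg, long side along the push, lying in the loading board's channel, turned up to 0.2 rad from the station. Origin: centre of its underside.
- carton_center (a point): Centre of the carton.
- squeegee: Bystander: smoothing card, 55 x 85 x 12 mm, lying to the left of the loading board. Origin: centre of its underside.
- tape_rule: Bystander: tape measure, 37 x 73 x 56 mm, standing to the right of the loading board. Origin: centre of its underside.
- marker: Bystander: felt marker, 16 x 123 x 17 mm. Origin: centre of its underside.
- desk_stapler: Bystander: stapler, 34 x 136 x 50 mm. Origin: centre of its underside.
- desk_calc: Bystander: pocket calculator, 125 x 68 x 17 mm. Origin: centre of its underside.
- dry_cell: Bystander: small dry cell, 14 x 50 x 14 mm. Origin: centre of its underside.
Not all that is in view belongs to the job. What is meant by the carton is not blue or turquoise, and is the smaller of those in its own colour.

How it is judged:
On the way, in this order (a step that is already met when the one before it is completed fails the run):
1. the lid has been flipped over and lies back past upright, with the carton still on the board (value of joint lid above 1.75 rad and y of carton_center in the frame of station below -0.1 m and z of carton_center in the frame of station above 0.085 m), for 0.3 s.
2. the carton has dropped into the bin (x of carton_center in the frame of station between -0.066 and 0.066 m and y of carton_center in the frame of station between -0.071 and 0.071 m and z of carton_center in the frame of station below 0.06 m), for 0.2 s.
At the end, for the whole second after the job is handed in: The lid stands open by itself (above 1.75 rad) and is still; the carton lies at rest in the bin, its centre between the bin's walls and at least 20 mm below the rim (all of step 2 and value of joint lid above 1.75 rad and linear speed of carton below 0.03 m/s and velocity of joint lid between -0.1 and 0.1 rad/s); the robot touches nothing.
It fails at once if the carton is picked up (its centre more than 30 mm higher than it lay) (height (world z) of carton_center above 0.131 m).
It fails at once if a bystander is moved more than 25 mm (distance of any of squeegee, tape_rule, marker, desk_stapler, desk_calc, dry_cell from where it was at the start of the episode above 0.025 m).
It also fails if it takes over 54 s, if anything falls off the work surface, if the arm or the gripper's body presses on something with over 40 N, if the wrist force passes 120 N, or if a joint passes its speed limit or range.

## Working session

There is one attempt and no reset: what is moved stays moved. The work goes in short steps, each a Python script; the robot and the scene stay as the last script left them, time stands still between calls to the robot, and variables do not carry over. Pictures are saved under pics/ and viewed, about 8 in all and at most 12, crops included, and the job is handed in when it is done.

```bash
mkdir -p pics; cat > h.py <<'E'
import numpy as np, cv2
from bench import ctrl
def cap(n,f=None):
    d=ctrl.get_image(n)
    if f: cv2.imwrite('pics/'+f,cv2.cvtColor(d['color'],cv2.COLOR_RGB2BGR))
    return d
def K(d):
    f=d['color'].shape[0]/2/np.tan(np.radians(d['fov_y'])/2)
    return np.array([[f,0,d['cx']],[0,f,d['cy']],[0,0,1.]])
def ray(d,uv,z):
    p=cv2.undistortPoints(np.array(uv,float).reshape(-1,1,2),K(d),np.array(d['D'],float)).reshape(-1,2)
    R=np.array(d['R']);t=np.array(d['t']);c=-R.T@t
    v=np.c_[p,np.ones(len(p))]@R
    return c+v*((z-c[2])/v[:,2])[:,None]
def proj(d,X):
    R=np.array(d['R']);t=np.array(d['t'],float)
    return cv2.projectPoints(np.array(X,float).reshape(-1,3),cv2.Rodrigues(R)[0],t,K(d),np.array(d['D'],float))[0].reshape(-1,2)
E
python3 - <<'E'
from h import *
for n in('top','side'):
    d=cap(n,n+'0.png'); print(n,-np.array(d['R']).T@d['t'],d['fov_y'],d['D'])
s=ctrl.read_state(); print({k:s[k] for k in('clock','ee_pos','orientation','opening')})
E
```

```text
top [0.3213607  0.13015186 1.52914831] 47.5145697892752 [-0.03308125  0.          0.          0.          0.        ]
side [0.07934088 1.53894662 1.21370704] 43.12528439202048 [0.04749991 0.         0.         0.         0.        ]
{'clock': 0.1, 'ee_pos': array([ 0.16945837, -0.60114402,  0.23063787]), 'orientation': array([-1.32597172,  1.00517612, -1.0034993 ]), 'opening': 0.9990062545891905}
```

View pics/top0.png

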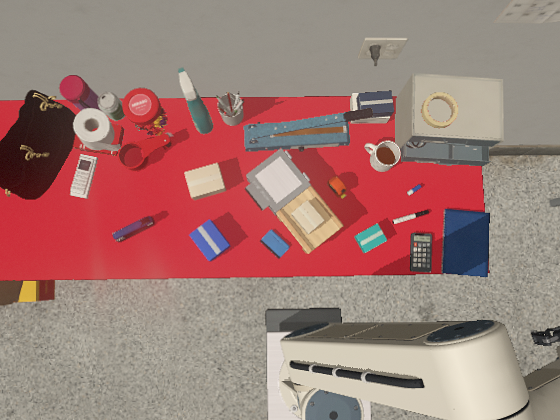

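View pics/side0.png

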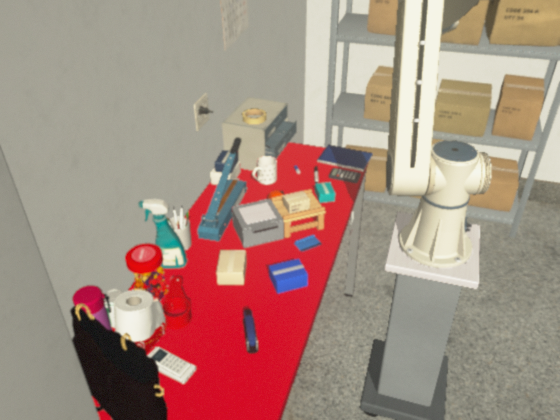

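The top view shows the station at about (295,200), with the lid at (278,180), its lip at lower left around (258,195), and the carton on the board at (307,215). The squeegee is at (274,242) and the tape rule at (338,185). I'll measure from an enlarged crop.

```bash
python3 - <<'E'
from h import *
i=cv2.imread('pics/top0.png')[140:260,235:375]
j=cv2.resize(i,None,fx=5,fy=5,interpolation=cv2.INTER_CUBIC)
for k in range(0,140,20): cv2.putText(j,str(235+k),(k*5,10),0,.4,(255,255,255),1); cv2.line(j,(k*5,0),(k*5,600),(255,255,255),1)
for k in range(0,120,20): cv2.putText(j,str(140+k),(0,k*5+12),0,.4,(255,255,255),1); cv2.line(j,(0,k*5),(700,k*5),(255,255,255),1)
cv2.imwrite('pics/crop1.png',j)
E
```

```text
(no output)
```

View pics/crop1.png

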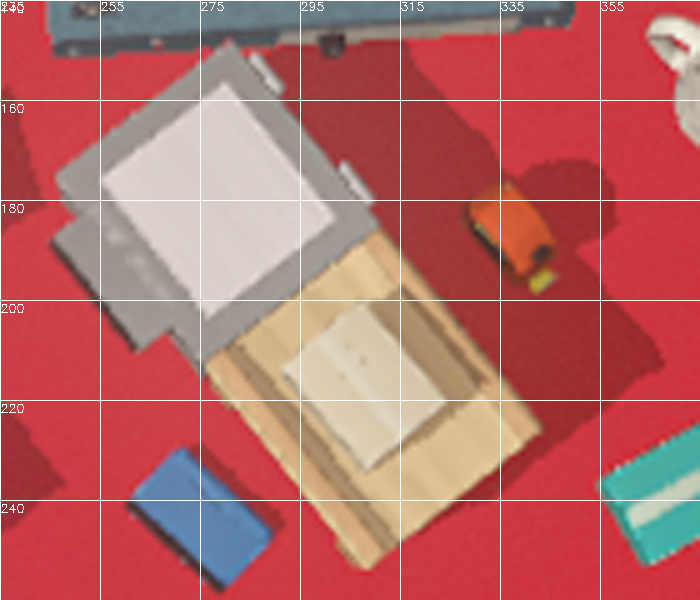

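```bash
cat >> h.py <<'E'
from scipy.spatial.transform import Rotation as Rn
import json,os
if os.path.exists('st.json'):
    S0,yaw=json.load(open('st.json')); S0=np.array(S0)
    Rz=Rn.from_euler('z',yaw).as_matrix()
    W=lambda p: np.array([*S0,0])+Rz@np.array(p,float)
    ST=lambda p: (np.array(p,float)-[*S0,0])@Rz
    def ori(phi,flip=1): # tool y axis pointing station +x, pitched down by phi; jaws along station y
        a=Rz@[np.cos(phi),0,-np.sin(phi)]; x=Rz@[0,flip,0]
        return Rn.from_matrix(np.c_[x,a,np.cross(x,a)]).as_rotvec()
    def down(flip=1): # pointing down, jaws along station x
        x=Rz@[flip,0,0];a=np.array([0,0,-1.]); return Rn.from_matrix(np.c_[x,a,np.cross(x,a)]).as_rotvec()
    def arc(th,phi,r=.150,g=.011): # tip position for lid angle th
        o=g*abs(np.cos(th-phi))
        return W([.07-r*np.cos(th)-o*np.sin(th),0,.08+r*np.sin(th)-o*np.cos(th)])
E
python3 - <<'E'
import h; from h import *
import types
d=cap('top')
uv=[(281,148),(246.4,175.6),(311,186.4),(276,215.6),(245.4,188.4),(262.4,210.4),(308.6,254),(343.4,226)]
z=[.085]*6+[.092]*2
st=np.array([(70,75),(-70,75),(70,-75),(-70,-75),(-98,45),(-98,-45),(-70,-235),(70,-235)])/1e3
w=np.array([ray(d,[p],q)[0,:2] for p,q in zip(uv,z)])
a,b=st-st.mean(0),w-w.mean(0)
U,_,V=np.linalg.svd(a.T@b); R=(U@V).T
yaw=np.arctan2(R[1,0],R[0,0]); S0=w.mean(0)-R@st.mean(0)
print(S0,yaw,'resid mm\n',((st@R.T+S0-w)*1e3).round(1))
json.dump([S0.tolist(),float(yaw)],open('st.json','w'))
c=ray(d,[(291.6,214.4),(306.6,201),(324.2,220.4),(309,234)],.121)[:,:2]
print('carton st',((c-S0)@R*1e3).round(1),((c-S0)@R).mean(0))
E
python3 - <<'E'
from h import *
print('orient now',Rn.from_rotvec(ctrl.read_state()['orientation']).as_matrix().round(2).tolist())
for flip in(1,-1):
  print('down',flip,[None if (q:=ctrl.inverse_kinematics(W([0,y,.095]),down(flip))) is None else q for y in(-.25,-.05)])
  for phi in(.3,.5,.7,.9):
    for th in(0,.8,1.6,1.85):
      q=ctrl.inverse_kinematics(arc(th,phi),ori(phi,flip)); print(flip,phi,th,None if q is None else np.round(q,2))
E
```

```text
[0.613506   0.11660008] -0.9215778346263943 resid mm
 [[-1.4 -1.5]
 [ 0.3  2. ]
 [ 1.8 -1.6]
 [ 6.4  0.9]
 [-0.5  2.9]
 [-3.2  0. ]
 [-2.4  0.6]
 [-0.9 -3.2]]
carton st [[ -37.2 -109.9]
 [  23.2 -105.8]
 [  28.2 -183.8]
 [ -32.8 -187.7]] [-0.00463293 -0.14681207]
orient now [[0.27, -0.0, 0.96], [-0.96, 0.0, 0.27], [-0.0, -1.0, -0.0]]
down 1 [array([-8.67735477e-02,  2.34374103e-01,  2.18254043e+00, -4.44089210e-16,
        7.24678117e-01,  8.34804287e-01]), array([ 1.46850122e-01,  4.47072926e-01,  1.83968080e+00, -4.44089210e-16,
        8.54838926e-01,  1.06842796e+00])]
1 0.3 0 [ 0.87  0.89  1.86 -1.25  1.38  1.19]
1 0.3 0.8 [ 0.81  0.68  1.91 -1.28  1.4   1.02]
1 0.3 1.6 None
1 0.3 1.85 None
1 0.5 0 [ 0.83  0.77  1.9  -1.18  1.21  1.07]
1 0.5 0.8 [ 0.76  0.57  1.91 -1.17  1.25  0.88]
1 0.5 1.6 [ 0.56  0.49  1.9  -1.27  1.16  0.73]
1 0.5 1.85 None
1 0.7 0 [ 0.76  0.66  1.92 -1.07  1.05  0.91]
1 0.7 0.8 [ 0.69  0.48  1.9  -1.02  1.11  0.69]
1 0.7 1.6 [ 0.5   0.41  1.86 -1.07  1.04  0.51]
1 0.7 1.85 [ 0.43  0.43  1.85 -1.1   1.    0.48]
1 0.9 0 [ 0.67  0.57  1.92 -0.91  0.91  0.7 ]

[... 370 characters left out ...]
 -2.07316470e+00])]
-1 0.3 0 [ 0.87  0.89  1.86 -1.25  1.38 -1.95]
-1 0.3 0.8 [ 0.81  0.68  1.91 -1.28  1.4  -2.12]
-1 0.3 1.6 None
-1 0.3 1.85 None
-1 0.5 0 [ 0.83  0.77  1.9  -1.18  1.21 -2.07]
-1 0.5 0.8 [ 0.76  0.57  1.91 -1.17  1.25 -2.27]
-1 0.5 1.6 [ 0.56  0.49  1.9  -1.27  1.16 -2.41]
-1 0.5 1.85 None
-1 0.7 0 [ 0.76  0.66  1.92 -1.07  1.05 -2.23]
-1 0.7 0.8 [ 0.69  0.48  1.9  -1.02  1.11 -2.45]
-1 0.7 1.6 [ 0.5   0.41  1.86 -1.07  1.04 -2.63]
-1 0.7 1.85 [ 0.43  0.43  1.85 -1.1   1.   -2.66]
-1 0.9 0 [ 0.67  0.57  1.92 -0.91  0.91 -2.44]
-1 0.9 0.8 [ 0.61  0.41  1.88 -0.82  1.01 -2.67]
-1 0.9 1.6 [ 0.42  0.36  1.81 -0.82  0.98 -2.9 ]
-1 0.9 1.85 [ 0.35  0.38  1.79 -0.83  0.94 -2.94]
```

Station is at (0.614, 0.117) with yaw -0.92, and the carton is near station (-5,-147) mm with about 0.06 rad of yaw. Next I bring the tip beside the lip.

```bash
python3 - <<'E'
from h import *
s=ctrl.read_state()
ctrl.move_gripper(0.0)
ctrl.move_linear(s['ee_pos']+[0,0,.1],feed=.25)
ctrl.move_pose(W([-.14,0,.25]),ori(.7))
print(ST(ctrl.read_state()['ee_pos']))
d=cap('top')
print('blue box st',(ST(ray(d,[(192,236),(212,220),(229,243),(209,260)],.05))*1e3).round())
print(ctrl.move_linear(W([-.14,0,.045]),feed=.12,contact_N=8))
s=ctrl.read_state(); print(ST(s['ee_pos']),s['ft_force'],s['clock'])
d=cap('side'); j=d['color'][120:270,180:380,::-1]; a=cv2.resize(j,(600,450),interpolation=2); 
d=cap('top'); j=d['color'][130:280,190:350,::-1]; b=cv2.resize(j,(480,450),interpolation=2)
cv2.imwrite('pics/a1.png',cv2.resize(np.hstack([a,b]),(800,333)))
E
```

```text
[-1.39334352e-01 -1.47712019e-04  2.50092219e-01]
blue box st [[-315.   33.   50.]
 [-236.   35.   50.]
 [-238.  -55.   50.]
 [-318.  -59.   50.]]
False
[-0.14003562  0.00033161  0.045583  ] [0.8988129  0.55919016 0.52924759] 6.575
```

View pics/a1.png

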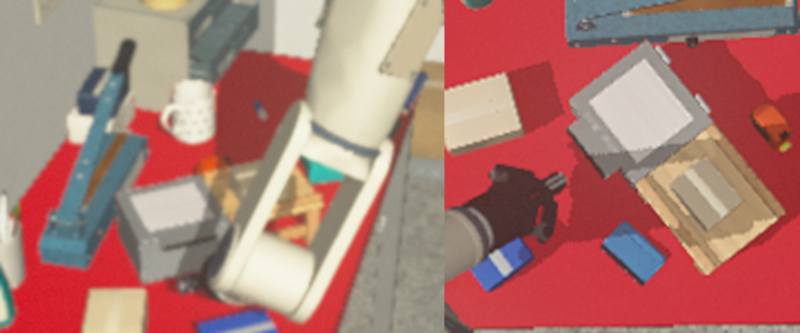

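The closed fingertips are just off the middle of the lip (right panel, about (560,180)). The blue box has not been touched. I'll slide the tip under the lip and flip.

```bash
python3 - <<'E'
from h import *
P=lambda m:print(m,(ST((s:=ctrl.read_state())['ee_pos'])*1e3).round(1),s['ft_force'].round(1),round(s['clock'],2))
print(ctrl.move_linear(W([-.088,0,.045]),feed=.08,contact_N=6)); P('under')
ctrl.move_linear(W([-.086,0,.088]),feed=.06); P('lift')
for th in(.5,.8,1.1,1.4,1.6,1.75):
    ctrl.move_linear(arc(th,.7),feed=.1); P(th)
d=cap('side'); j=d['color'][120:270,180:380,::-1]; a=cv2.resize(j,(600,450),interpolation=2); 
d=cap('top'); j=d['color'][130:280,190:350,::-1]; b=cv2.resize(j,(480,450),interpolation=2)
cv2.imwrite('pics/a2.png',cv2.resize(np.hstack([a,b]),(800,333)))
E
```

```text
False
under [-87.9  -0.   44.9] [-0.4 -0.   0.7] 7.47
lift [-86.1   0.2  87.9] [-0.1  0.6 -0.2] 8.34
0.5 [-6.690e+01 -1.000e-01  1.423e+02] [ 0.   1.  -1.4] 9.07
0.8 [-4.240e+01 -1.000e-01  1.798e+02] [0.4 0.9 0.2] 9.67
1.1 [-7.00e+00 -2.00e-01  2.09e+02] [-0.7 -0.7 -0.3] 10.28
1.4 [ 36.4  -0.3 226.3] [-0.2  0.1  0.7] 10.89
1.6 [ 67.7  -0.3 230. ] [-0.  -1.2  0.3] 11.36
1.75 [ 91.6  -0.3 228.4] [ 0.8  0.2 -1.2] 11.75
```

View pics/a2.png

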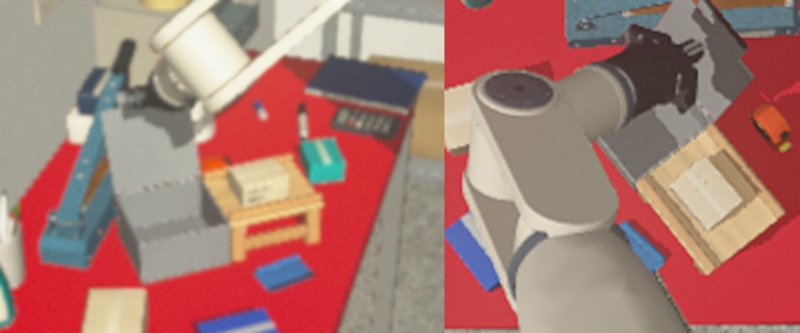

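The lid leans back past upright and the carton is still on the board. I'll retreat, move behind the carton and push.

```bash
python3 - <<'E'
from h import *
P=lambda m:print(m,(ST((s:=ctrl.read_state())['ee_pos'])*1e3).round(1),s['ft_force'].round(1),round(s['clock'],2))
ctrl.move_linear(W([-.02,0,.25]),feed=.2)
ctrl.move_linear(W([-.08,-.12,.30]),feed=.25)
ctrl.move_pose(W([-.004,-.24,.25]),down()); P('above')
ctrl.move_gripper(.45)
print(ctrl.move_linear(W([-.004,-.24,.093]),feed=.12,contact_N=8)); P('behind')
print(ctrl.move_linear(W([0,-.17,.093]),feed=.06,contact_N=12)); P('push1')
d=cap('side'); j=d['color'][120:270,180:380,::-1]; a=cv2.resize(j,(600,450),interpolation=2); 
d=cap('top'); j=d['color'][130:280,190:350,::-1]; b=cv2.resize(j,(480,450),interpolation=2)
cv2.imwrite('pics/a3.png',cv2.resize(np.hstack([a,b]),(800,333)))
E
```

```text
above [  -3.9 -240.2  249.4] [ 0.5  0.2 -0.2] 14.4
False
behind [  -3.7 -239.7   93.5] [1.4 0.1 0. ] 16.31
False
push1 [-1.000e-01 -1.703e+02  9.300e+01] [-0.   0.1 -0.1] 17.62
```

View pics/a3.png

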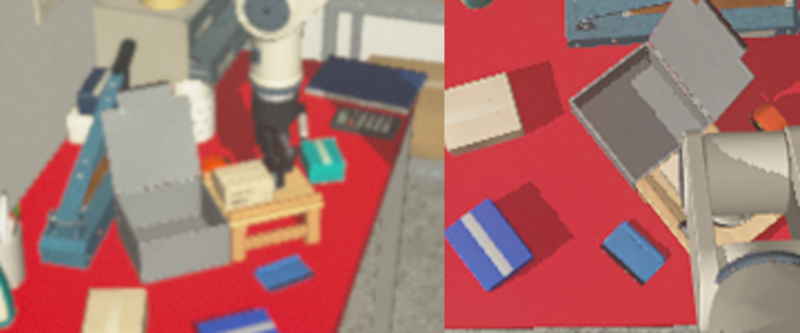

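The lid stays open by itself, and the carton (left panel, about (243,185)) is moving square toward the bin with the fingers behind it. I'll continue the push.

```bash
python3 - <<'E'
from h import *
P=lambda m:print(m,(ST((s:=ctrl.read_state())['ee_pos'])*1e3).round(1),s['ft_force'].round(1),round(s['clock'],2))
print(ctrl.move_linear(W([0,-.055,.093]),feed=.06,contact_N=12)); P('push2')
ctrl.dwell(.5)
ctrl.move_linear(W([0,-.10,.16]),feed=.15)
ctrl.move_linear(W([0,-.24,.30]),feed=.25)
ctrl.move_pose([.3,-.3,.35],down()); ctrl.dwell(.5); P('clear')
d=cap('side'); j=d['color'][120:270,180:380,::-1]; a=cv2.resize(j,(600,450),interpolation=2); 
d=cap('top'); j=d['color'][130:280,190:350,::-1]; b=cv2.resize(j,(480,450),interpolation=2)
cv2.imwrite('pics/a4.png',cv2.resize(np.hstack([a,b]),(800,333)))
E
```

```text
False
push2 [  0.  -55.2  93. ] [-0.2  0.5  0.3] 19.79
clear [ 142.3 -501.4  350. ] [ 0.2  0.2 -0.9] 23.58
```

View pics/a4.png

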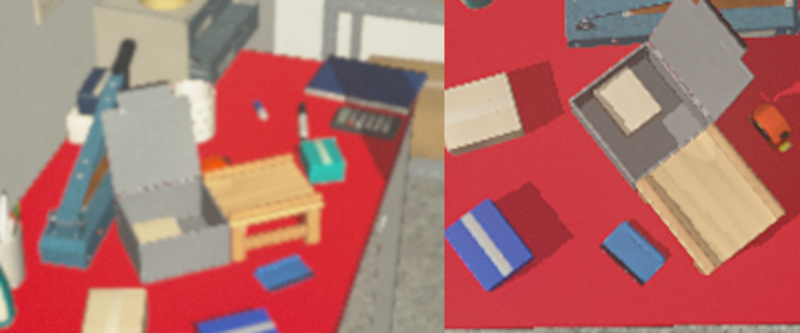

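The carton lies flat inside the bin (right panel, about (627,100)), the lid is still open, the arm is clear, and the bystanders in view look unmoved. I'm handing it in.

```bash
python3 -c "
from bench import ctrl
print(ctrl.sign_off())"
```

```text
the job is handed in; nothing more can be done
None
```

I flipped the lid open with the closed fingertips under its lip, pushed the carton along the board into the bin with the half-open fingers, and handed the job in. The robot's clock was at about 24 s of the 54 s allowed.

- **Lid and carton:** The last pictures show the lid standing open by itself and the carton lying flat in the bin. I judged the lid by eye and did not measure its angle.
- **Arm and bystanders:** The arm was clear of everything at the end, and the bystanders in view (squeegee, tape rule) look unmoved. I did not measure their positions.
- **Forces:** The readings between moves were all under 2 N, and none of the contact stops tripped.
- **Disagreements:** The station fit was within about 3 mm at most points. One lid corner was off by 6 mm, but this caused no trouble.

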